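Put the writing things back on the turntable organiser

TASK

Tidy the loose writing things into the turntable organiser: lay the steel pen flat in the long tray, stand the loose binder clip in the square dish, and lay both highlighters across the sloped rack so that they roll down against its front stop, one behind the other. Leave the glue stick, the letter opener and the clipped pages where they lie.

Things in the scene. Friction and masses are not known exactly. Their poses are not given: they have to be found in the camera images.
- pen_center (a point): Steel pen, loose, lying flat: hexagonal steel barrel 11 mm across the flats, 142 mm long, pocket clip on top. The point is its centre, 5.5 mm above what it lies on; x runs along the pen.
- highlighter_a_center (a point): One of two equal highlighters, loose, lying: slim round yellow tube 17 mm thick and 124 mm long with a thin black collar. The point is its centre, 8.5 mm above what it lies on; x runs along the tube. It rolls on a slope.
- highlighter_b_center (a point): The other highlighter, the same in every way; either may lie in front on the rack.
- clip_center (a point): Red binder clip, loose, standing on its flat spine with both wire handles up: body 32 mm long (x), 20 mm wide at the spine (y) and narrowing upward to the jaws, body 20 mm high, 43 mm with the handles. The point is the centre of the body, 10 mm above what it stands on. Grip it end to end across the 32 mm; its slanted sides give no hold.
- pen_tray: Long narrow plywood tray with a grey felt floor, for the pen: outside 50 mm (x) by 174 mm (y), 12 mm high, walls 3 mm, floor 3 mm thick, so 44 by 168 mm inside. Origin at the centre of its underside, z up. It stands on the cork top of the turntable, 28 mm above the desk; the turntable is a 300 mm disc that spins stiffly (about 0.1 N m) if pushed.
- clip_dish: Square plywood dish for the clip: outside 80 by 80 mm (x, y), 12 mm high, walls 3 mm, floor 3 mm thick. Origin at the centre of its underside, z up. It stands on the same turntable, beside a block of note paper of like size.
- rack: Sloped plywood rack for the highlighters, 92 mm (x) by 160 mm (y), 152 mm clear between cheeks 10 mm high. Its board rises towards +x at 22 degrees, surface 8 mm above the underside at x = -42 mm, 42 mm at the open high edge x = +43 mm. Front stop: lip along y, inner face at x = -42 mm, 21 mm high. Tubes lie along y. Origin at the centre of its underside, z up. On the same turntable.
- glue_stick_center (a point): Glue stick, lying: a yellow tube like the highlighters but short and fat, 26 mm thick and 95 mm long, black foot. Stays. The point is its centre, 13 mm up; x along it.
- letter_opener_center (a point): Steel letter opener, lying: about 157 mm long, flat 15 mm wide blade 3 mm thick and a plain 8 mm thick handle. Stays. The point is its middle, 4 mm up; x along it.
- pages_clip (a point): Block of typed pages, 148 by 210 mm and 18 mm high, at the left of the desk, held by a red binder clip like the loose one in the middle of a long edge. Stays. The point is the body of that clip, 11 mm above the desk; the pages reach from it towards +x.
Things that resemble listed ones, but are neither listed nor needed, are in the scene too. Leave any turquoise look-alike of the part that bears pen_center alone.

How it is judged:
By the outcome, as a careful person would: the job done as asked, in the order asked, and still so for the second after the job is handed in, with the robot touching nothing.
It also fails if it takes over 102 s, if anything falls off the work surface, if the arm or the gripper's body presses on something with over 40 N, if the wrist force passes 120 N, or if a joint passes its speed limit or range.

ROBOT

A 6-joint arm with a two-finger parallel gripper is mounted at the origin on the work surface. World frame = base frame: x ahead of the robot, y to its left, z up, the work surface at z = 0. Lengths are in mm, angles in rad, forces in N, time in s.
With the tool pointing down it reaches from about 350 to 850 mm from the base axis. Payload 8.1 kg.
Tool frame: the origin (TCP) lies at the very end of the fingers, on their centre line; the grasp point (between the pads) lies 19 mm behind it; x points along the fingers, y is the direction in which the jaws open and shut, and the axes are right-handed (so a half turn about x gives the same grasp; the last joint's range is limited). The gripper opens to 85 mm and grips with 20 to 120 N. Pads are 22 mm wide; open, the fingers measure 114 mm over their backs; the gripper's body (76 mm by 85 mm) begins 54 mm behind the grasp point. The pads swing forward as they close: fully open they stand 13 mm farther back than shut.
Start: joints at [1.262, 0.13, 1.488, -0, 1.523, -0.085], TCP at [133.139, 585.046, 231.292] pointing down, gripper open.
Joint ranges: [-2.96, 2.96], [-0.89, 2.26], [0.02, 2.5], [-1.34, 4.48], [0, 2.73], [-2.66, 2.66]. Speed limits (rad/s): [2.39, 2.39, 2.79, 3.14, 3.14, 3.14].

INTERFACE

Orientations are given as a unit quaternion [w, x, y, z].
In Python, from cell import env, imaging gives the robot as it stands.
- The arm moves only by the tool send_rows, never from a script. Its argument "steps" is one flat list of numbers, 4 for each row, row after row: the shift along the world's x, y, z in units of 50 mm (1.0 is 50 mm), then the turn about the world's z in units of 6 degrees (1.0 is 6 degrees). In form: [dx, dy, dz, spin, dx, dy, dz, spin, ...]. A call has 1 to 5 rows; each row shifts and turns the commanded pose from where the row before left it; what a row does not reach is not made up. A row lasts 1/10 s, in which the tool goes at most 50 mm and 8.59 degrees, less where a joint would pass 70% of its speed; a pose out of reach is approached as far as the arm can. A call is refused whole if a number of a shift passes 1 or a number of a turn 1, either way. A call with a gripper value outside its range is refused whole. "jaw" is the opening, from -1 (shut) to 1 (fully open), set as the call begins (left out, the last holds). The fingers move at their own pace and stop on an object; "force" is the grip in N (left out, the last holds). Time passes only in rows, so rows that do not move let the fingers close. It gives the time, the measured TCP pose, the force and the opening at its end, in the units of the state.
- env.observe(): the state, without advancing time (a new reading comes with each control period).
- imaging.get_image(name): name is "side" or "top"; returns a dict with "image" (400x640x3 uint8, red, green, blue), "fov_y" (degrees; the focal length in pixels is half the picture's height over the tangent of half this angle, whatever the lens; pixels are square), "cx", "cy" (the principal point, pixels), "R" (3x3) and "t" (3): a world point X has camera coordinates R X + t. Camera axes: x right, y down, z forward; pixel columns grow to the right and rows downward; lengths in mm; the calibration is good to about 2 mm. A picture is of the moment at which its call begins. There is no depth.
- env.close_job(): hands the job in, once; it reports no verdict.
The state is a dict: "t": time; "joints": joint angles; "qd": joint speeds; "joint_efforts": joint torques, N m; "eef_pos": TCP position; "eef_rot": TCP orientation; "wrist_force": force on the tool from outside, world axes, zero at the start; "wrist_torque": the same for the moment, N m; "width": opening from 0.0 (shut) to 1.0 (fully open).
Only numpy, scipy, OpenCV 4.12 (cv2) and the standard library are available. Lean on these libraries where they do the work, as an engineer would, in place of code of your own. Each camera call takes 0.05 s, during which the arm holds its last target. There are 200 camera calls.

## Working session

There is one attempt and no reset: what is moved stays moved. The work goes in short steps, Python scripts to look and compute and a tool call to move; the robot and the scene stay as the last step left them, time stands still between calls to the robot, and variables do not carry over. Pictures are saved under pics/ and viewed, about 12 in all and at most 16, crops included, and the job is handed in when it is done.

Besides the shell and the picture viewer there is one more tool, called after ">>>" in YAML: its name, and indented under it one key for each argument. send_rows: Moves the arm, as the interface text tells. Its arguments: {"type":"object","properties":{"steps":{"type":"array"},"jaw":{"type":"number"},"force":{"type":"number"}},"required":["steps"]}

```bash
mkdir -p pics; ls; cat > h.py <<'E'
import numpy as np, cv2
from cell import env, imaging
def get(n):
    d=imaging.get_image(n); return d
def K(d):
    f=d["image"].shape[0]/2/np.tan(np.radians(d["fov_y"])/2); return f
def ray(d,u,v,z):
    f=K(d);R=np.array(d["R"]);t=np.array(d["t"])
    c=-R.T@t; r=R.T@np.array([(u-d["cx"])/f,(v-d["cy"])/f,1]); return c+r*(z-c[2])/r[2]
def proj(d,X):
    p=np.array(d["R"])@np.array(X,float)+np.array(d["t"]);f=K(d);return d["cx"]+f*p[0]/p[2],d["cy"]+f*p[1]/p[2]
def save(d,n,crop=None,s=1):
    im=d["image"][:,:,::-1]
    if crop: x0,y0,x1,y1=crop; im=im[y0:y1,x0:x1]
    cv2.imwrite("pics/"+n,cv2.resize(im,None,fx=s,fy=s,interpolation=cv2.INTER_CUBIC))
E
python3 - <<'E'
from h import *
import pickle
for n in("top","side"):
    d=get(n);save(d,n+"0.png",s=1.25);pickle.dump(d,open(n+"0.pkl","wb"))
    print(n,d["fov_y"],d["cx"],d["cy"],-np.array(d["R"]).T@d["t"],np.round(d["R"],3).tolist(),[k for k in d])
print(env.observe())
E
```

```text
pics
top 42.79026505986094 319.30201650575634 203.8672705695045 [ 371.87816973  120.02586747 1387.66329031] [[-0.027, -0.999, -0.031], [-0.993, 0.031, -0.117], [0.118, 0.028, -0.993]] ['image', 'fov_y', 'cx', 'cy', 'R', 't']
side 47.53877498673093 314.9480868344006 194.08381352028138 [  84.58389573 -949.54990766  710.63387133] [[0.922, -0.387, -0.008], [-0.198, -0.454, -0.868], [0.332, 0.803, -0.496]] ['image', 'fov_y', 'cx', 'cy', 'R', 't']
{'t': 0.1, 'joints': array([ 1.26160677e+00,  1.31110567e-01,  1.48917542e+00, -1.10404354e-05,
        1.52297604e+00, -8.53764935e-02]), 'qd': array([ 9.54481698e-04, -1.65141554e-03, -1.98186430e-03,  4.40929590e-05,
       -6.07832958e-04,  8.37570948e-05]), 'joint_efforts': array([ 1.09641078e-03, -5.70946741e+01, -5.01942873e+01, -2.13536910e-04,
        7.97448243e-03, -2.66791193e-05]), 'eef_pos': array([132.98841164, 584.5741276 , 230.33166243]), 'eef_rot': array([ 0.70257174,  0.07838507,  0.70279546, -0.07954412]), 'wrist_force': array([-0.03898409, -0.0684428 , -0.43556517]), 'wrist_torque': array([-0.02011893, -0.05084674,  0.03173365]), 'width': 1.0006695268307397}
```

View pics/top0.png

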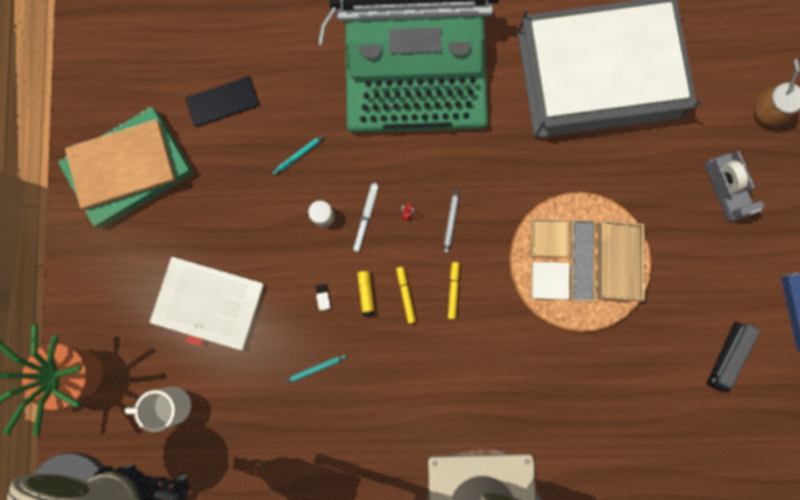

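View pics/side0.png

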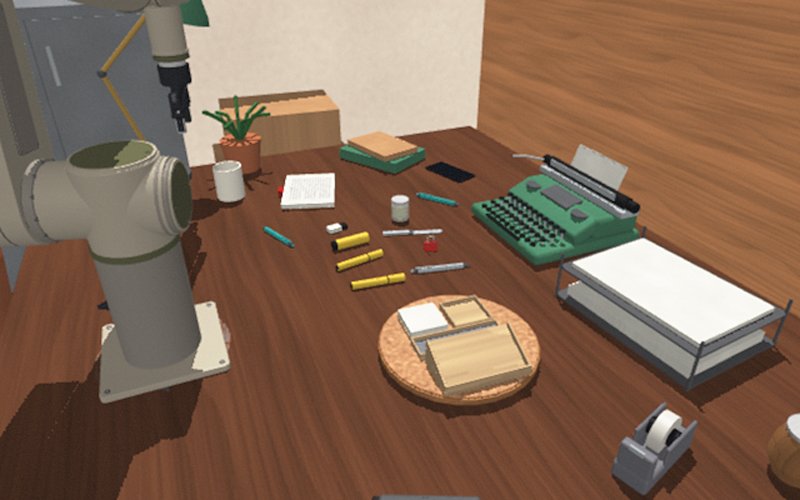

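The top view, in 1.25x pixels, shows:
- Two steel things, at (366,217) and (452,220).
- A red clip at (407,212).
- Slim yellow tubes at (405,295) and (453,290), and the fat glue stick at (366,293).
- The organiser at (580,260): dish at top left, note block at bottom left, grey tray in the middle, rack on the right.

I'll enlarge these to tell them apart.

```bash
python3 - <<'E'
from h import *
import pickle
d=pickle.load(open("top0.pkl","rb"));e=pickle.load(open("side0.pkl","rb"))
def c(d,x0,y0,x1,y1,w,h):return cv2.resize(d["image"][y0:y1,x0:x1,::-1],(w,h),interpolation=cv2.INTER_CUBIC)
a=c(d,275,140,385,265,528,600); b=c(e,255,170,385,240,272,146)
cv2.imwrite("pics/c1.png",a)
s1=c(e,260,170,390,235,800,400)
cv2.imwrite("pics/c2.png",s1)
cv2.imwrite("pics/c3.png",np.vstack([c(d,400,145,530,270,600,577)]))
E
```

```text
(no output)
```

View pics/c1.png

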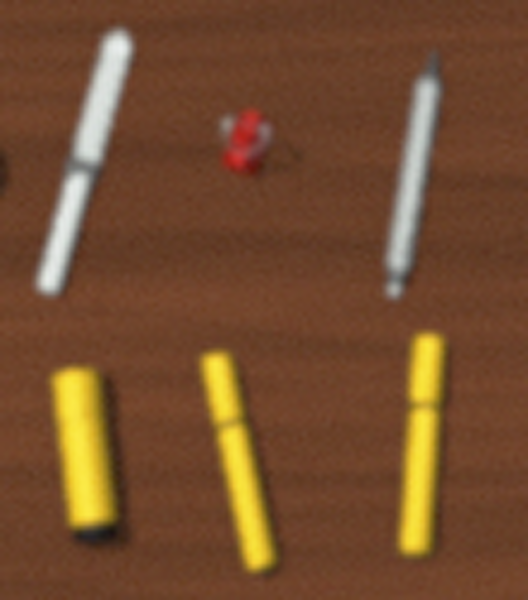

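View pics/c2.png

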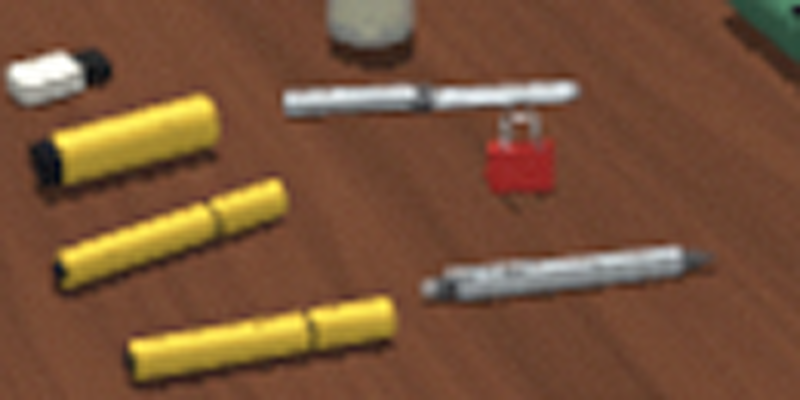

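View pics/c3.png

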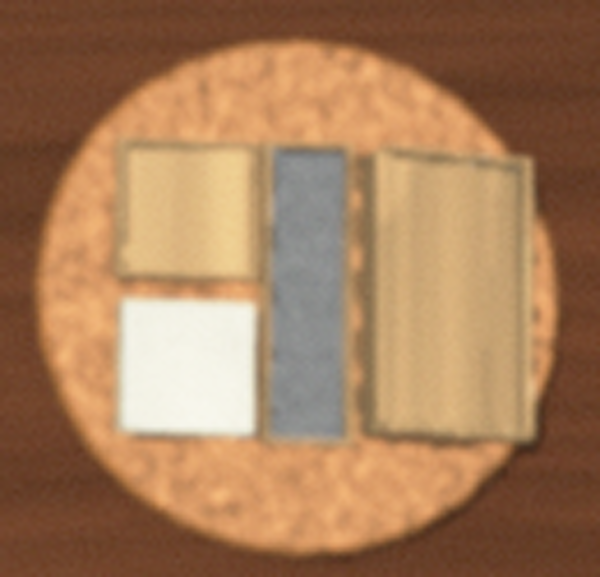

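The right-hand steel thing (452,220) is the pen: it has a hexagonal barrel, a tip and a clip. The left one (366,217) is a flat blade with a handle, so it is the letter opener. The slim collared tubes are the highlighters, and the fat one with the black foot is the glue stick. Next I'll measure everything and crop the rack from the side.

```bash
cat > m.py <<'E'
from h import *
def blobs(mask,amin):
    c,_=cv2.findContours(mask,cv2.RETR_EXTERNAL,cv2.CHAIN_APPROX_NONE)
    return [k for k in c if cv2.contourArea(k)>=amin]
def masks(d):
    h=cv2.cvtColor(d["image"],cv2.COLOR_RGB2HSV)
    H,S,V=h[...,0],h[...,1],h[...,2]
    m={}
    m["yel"]=((H>20)&(H<34)&(S>190)&(V>110))
    m["red"]=(((H<5)|(H>172))&(S>170)&(V>110))
    m["gry"]=((S<70)&(V>80))
    return {k:(v*255).astype(np.uint8) for k,v in m.items()}
def wrect(d,k,z):
    P=np.array([ray(d,u,v,z)[:2] for u,v in k[:,0,:].astype(float)],np.float32)
    (c,(w,h),a)=cv2.minAreaRect(P)
    if w<h: w,h,a=h,w,a+90
    return np.round(c,1),round(w,1),round(h,1),round((a+90)%180-90,1)
E
python3 - <<'E'
from m import *
import pickle
d=pickle.load(open("top0.pkl","rb"));e=pickle.load(open("side0.pkl","rb"))
for nm,dd,box in(("top",d,(250,120,530,280)),("side",e,(240,160,440,330))):
    M=masks(dd)
    for k,z in(("yel",8.5),("red",10),("gry",5.5)):
        for b in blobs(M[k],8):
            x,y,w,h=cv2.boundingRect(b)
            if box[0]<x<box[2] and box[1]<y<box[3]: print(nm,k,(x,y,w,h),wrect(dd,b,z))
im=e["image"][225:330,295:440,::-1]
cv2.imwrite("pics/c4.png",cv2.resize(im,(800,579),interpolation=cv2.INTER_CUBIC))
# organiser corners from crop c3 (scale 600/130)
f=lambda x,y,z:np.round(ray(d,400+x*130/600-0.5+.1,145+y*125/577-0.5+.1,z),1)
print("tray",[f(x,y,40) for x,y in((266,143),(350,143),(350,440),(264,440))])
print("dish",[f(x,y,40) for x,y in((119,141),(261,141),(261,277),(117,277))])
print("note",[f(x,y,40) for x,y in((119,298),(257,298),(257,435),(118,435))])
print("rackhigh",[f(x,y,70) for x,y in((374,149),(372,438))],"lip",[f(x,y,49) for x,y in((532,157),(537,440))])
print("disc",f(38,285,28),f(557,285,28),f(295,40,28),f(295,553,28))
E
```

```text
top yel (286, 217, 13, 33) (array([459.5, 235. ]), 87.1, 26.2, 5.4)
top yel (317, 213, 16, 46) (array([449.7, 147.6]), 123.3, 18.8, 11.0)
top yel (358, 210, 10, 46) (array([454.9,  44.3]), 121.9, 18.7, -6.0)
top red (322, 163, 8, 13) (array([631.8, 139.8]), 35.0, 13.5, -16.7)
top gry (253, 233, 12, 16) (array([440.9, 326.9]), 40.4, 27.7, 10.6)
top gry (425, 210, 31, 30) (array([ 470.7, -165.3]), 80.1, 78.8, 86.7)
top gry (458, 177, 17, 63) (array([ 512.8, -237.3]), 169.2, 42.9, -3.6)
top gry (355, 152, 12, 50) (array([608.2,  43.2]), 138.2, 16.7, -11.4)
top gry (282, 146, 21, 56) (array([623.5, 230.7]), 159.2, 19.9, -17.1)
side red (339, 193, 11, 8) (array([630.5, 135.5]), 44.0, 31.2, 64.6)
side gry (332, 259, 65, 24) (array([ 528.2, -186. ]), 173.8, 36.0, 6.1)
side gry (318, 242, 40, 28) (array([ 489.4, -117.4]), 95.5, 86.2, 85.7)
side gry (328, 210, 47, 9) (array([609.2,  43.2]), 138.0, 28.0, -13.1)
side gry (306, 183, 48, 10) (array([617.1, 210.5]), 154.2, 58.9, -20.5)
side gry (261, 178, 13, 9) (array([443.4, 327.9]), 46.5, 46.2, 9.6)
tray [array([ 596.1, -210.6,   40. ]), array([ 594.6, -258.4,   40. ]), array([ 424.4, -247.7,   40. ]), array([ 425.8, -199.5,   40. ])]
dish [array([ 600. , -126.7,   40. ]), array([ 597.4, -207.8,   40. ]), array([ 518.7, -203.2,   40. ]), array([ 521.3, -121.5,   40. ])]
note [array([ 509.2, -122. ,   40. ]), array([ 506.8, -200.2,   40. ]), array([ 428.8, -195.7,   40. ]), array([ 431. , -117.4,   40. ])]
rackhigh [array([ 585.7, -263.1,   70. ]), array([ 424. , -251.7,   70. ])] lip [array([ 581.6, -357.9,   49. ]), array([ 421.1, -349.2,   49. ])]
disc [519.4 -78.   28. ] [ 510.2 -374.3   28. ] [ 658.3 -233.9   28. ] [ 361.7 -216.    28. ]
```

View pics/c4.png

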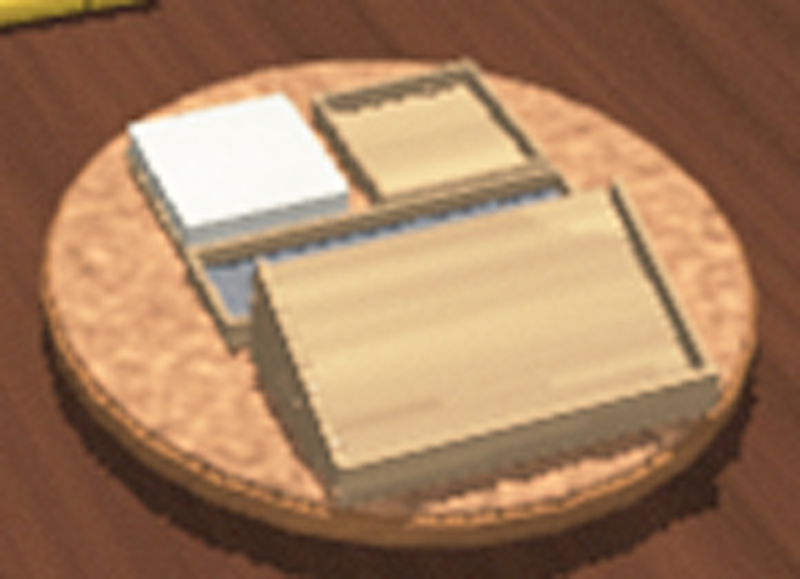

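The rack is confirmed: its board falls towards -y, with the lip on the -y side (crop c4, lip edge (340,470)-(715,380)). The measured sizes fit: highlighters 122–123 mm, letter opener 159 mm (long), pen 138 mm with part of its tip missed by the mask, tray 48x170 mm, dish 80 mm. Now I'll plan the first move.

```bash
cat > st.py <<'E'
from h import *
from scipy.spatial.transform import Rotation as Ro
def st(tx=None,ty=None,ang=None):
    s=env.observe();w,x,y,z=s["eef_rot"];R=Ro.from_quat([x,y,z,w]).as_matrix()
    a=np.degrees(np.arctan2(R[1,1],R[0,1]))
    print("t",round(s["t"],2),"p",np.round(s["eef_pos"],1),"jaw ang",round(a,2),"down",np.round(R[:,0],3),"F",np.round(s["wrist_force"],1),"w",round(s["width"],3),"j",np.round(s["joints"],2))
    if tx is not None:
        da=(ang-a+90)%180-90
        print("units",np.round((np.array([tx,ty])-s["eef_pos"][:2])/50,2),"spin",round(da/6,2))
E
python3 -c "
from st import *
st(608.5,43.2,78.6)"
```

```text
t 0.1 p [133.  584.6 230.3] jaw ang 77.18 down [-0.    -0.002 -1.   ] F [-0.  -0.1 -0.4] w 1.001 j [ 1.26  0.13  1.49 -0.    1.52 -0.09]
units [  9.51 -10.83] spin 0.24
```

>>> send_rows:
  steps: [0.63,-0.72,0,0.24,0.63,-0.72,0,0,0.63,-0.72,0,0,0.63,-0.72,0,0,0.63,-0.72,0,0]
  jaw: 0
  force: 40

```text
t: 0.6
eef_pos: [291.3, 403.3, 230.9]
eef_rot: [0.704, 0.07, 0.704, -0.07]
wrist_force: [0.4, 0.3, 0.3]
width: 0.503
```

>>> send_rows:
  steps: [0.63,-0.72,0,0,0.63,-0.72,0,0,0.63,-0.72,0,0,0.63,-0.72,0,0,0.63,-0.72,0,0]

```text
t: 1.1
eef_pos: [448.9, 223.3, 231.1]
eef_rot: [0.704, 0.07, 0.704, -0.07]
wrist_force: [0.6, 0.4, -0.0]
width: 0.503
```

>>> send_rows:
  steps: [0.63,-0.72,0,0,0.63,-0.72,0,0,0.63,-0.72,0,0,0.63,-0.72,0,0,0.63,-0.72,0,0]

```text
t: 1.6
eef_pos: [606.4, 43.3, 230.7]
eef_rot: [0.703, 0.07, 0.704, -0.07]
wrist_force: [0.6, 0.9, -0.8]
width: 0.499
```

```bash
python3 -c "
from st import *
st(608.5,43.2,78.6)"
```

```text
t 1.6 p [606.4  43.3 230.7] jaw ang 78.6 down [-0.001  0.    -1.   ] F [ 0.6  0.9 -0.8] w 0.499 j [-0.01  0.15  1.46  0.    1.52 -1.39]
units [ 0.04 -0.  ] spin -0.0
```

>>> send_rows:
  steps: [0.04,0,-1,0,0,0,-1,0,0,0,-1,0,0,0,-0.8,0,0,0,-0.2,0]

```text
t: 2.1
eef_pos: [602.5, 45.0, 24.7]
eef_rot: [0.7, 0.07, 0.707, -0.071]
wrist_force: [-1.3, 1.1, -1.3]
width: 0.501
```

```bash
python3 - <<'E'
from st import *
st()
e=get("side");save(e,"p7.png",(290,120,410,240),5)
E
```

```text
t 2.1 p [602.5  45.   24.7] jaw ang 78.61 down [-0.011  0.    -1.   ] F [-1.3  1.1 -1.3] w 0.501 j [-0.01  0.34  1.64 -0.    1.17 -1.38]
```

View pics/p7.png

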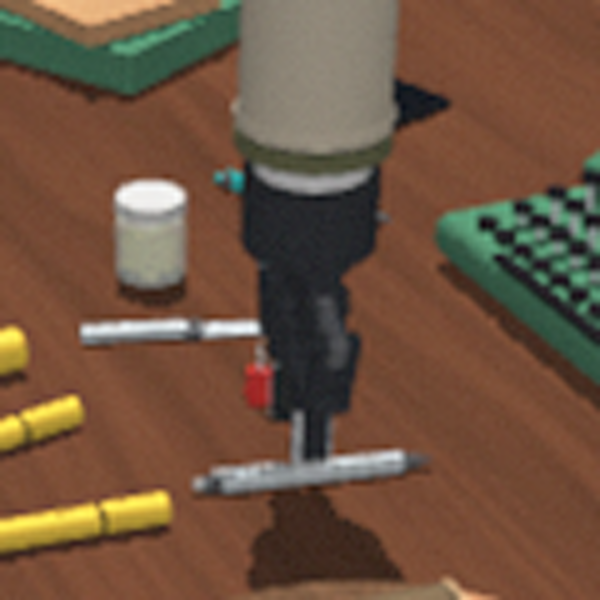

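The gripper sits over the middle of the pen, with the fingers straddling it at (315,440).

>>> send_rows:
  steps: [0,0,0,0,0,0,-0.2,0,0,0,-0.15,0,0,0,0,0,0,0,0,0]

```text
t: 2.65
eef_pos: [607.9, 45.1, 14.3]
eef_rot: [0.704, 0.07, 0.703, -0.07]
wrist_force: [-0.0, -0.2, -0.2]
width: 0.501
```

>>> send_rows:
  steps: [0,-0.04,-0.12,0,0,0,-0.1,0,0,0,0,0]

```text
t: 2.95
eef_pos: [606.8, 43.0, 1.7]
eef_rot: [0.703, 0.07, 0.704, -0.07]
wrist_force: [-0.0, -0.2, -0.5]
width: 0.498
```

>>> send_rows:
  steps: [0,0,0,0,0,0,0,0,0,0,0,0,0,0,0,0,0,0,0,0]
  jaw: -1

```text
t: 3.45
eef_pos: [607.9, 43.1, 3.1]
eef_rot: [0.704, 0.07, 0.703, -0.07]
wrist_force: [-0.3, 0.4, 1.1]
width: 0.118
```

>>> send_rows:
  steps: [0,0,0,0,0,0,0.2,0,0,0,0.6,0,0,0,0.6,0,0,0,0,0]

```text
t: 3.95
eef_pos: [611.4, 43.0, 79.0]
eef_rot: [0.707, 0.07, 0.7, -0.07]
wrist_force: [1.8, 0.1, 0.4]
width: 0.118
```

```bash
python3 - <<'E'
from st import *
st(510.3,-230,86.4)
for n,b in(("side",(290,120,410,240)),):
    e=get(n);save(e,"p8.png",b,5)
E
```

```text
t 3.95 p [611.4  43.   79. ] jaw ang 78.62 down [ 0.009 -0.    -1.   ] F [1.8 0.1 0.4] w 0.118 j [-0.01  0.28  1.61 -0.    1.25 -1.39]
units [-2.02 -5.46] spin 1.3
```

View pics/p8.png

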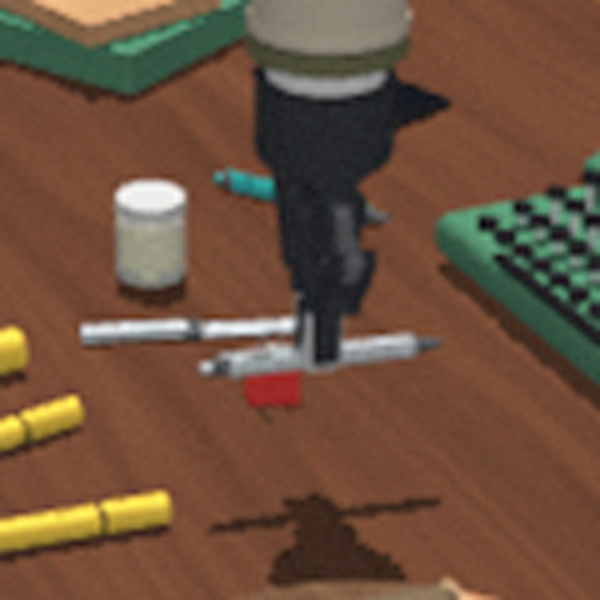

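>>> send_rows:
  steps: [0,0,0.4,0,-0.28,-0.78,0,0.4,-0.28,-0.78,0,0.4,-0.28,-0.78,0,0.5,-0.28,-0.78,0,0]

```text
t: 4.5
eef_pos: [550.2, -113.9, 91.9]
eef_rot: [0.706, 0.021, 0.707, -0.021]
wrist_force: [0.5, -0.4, 0.5]
width: 0.116
```

>>> send_rows:
  steps: [-0.28,-0.78,0,0,-0.28,-0.78,0,0,-0.27,-0.78,0,0,0,0,0,0,0,0,0,0]

```text
t: 5.0
eef_pos: [509.2, -230.4, 92.0]
eef_rot: [0.706, 0.023, 0.707, -0.023]
wrist_force: [-0.8, 0.6, -0.4]
width: 0.121
```

```bash
python3 - <<'E'
from st import *
st(510.3,-230,86.4)
E
```

```text
t 5.0 p [ 509.2 -230.4   92. ] jaw ang 86.27 down [-0.001  0.001 -1.   ] F [-0.8  0.6 -0.4] w 0.121 j [-0.52  0.13  1.75  0.    1.26 -2.02]
units [0.02 0.01] spin 0.02
```

>>> send_rows:
  steps: [0.02,0.04,-0.4,0,0,0,-0.4,0,0,0,-0.21,0,0,0,0,0,0,0,0,0]

```text
t: 5.5
eef_pos: [511.4, -227.2, 42.5]
eef_rot: [0.707, 0.022, 0.707, -0.022]
wrist_force: [-0.3, -0.2, 0.4]
width: 0.12
```

```bash
python3 - <<'E'
from st import *
st(510.3,-228,86.4)
d=get("top");e=get("side")
a=cv2.resize(d["image"][145:270,400:530,::-1],(400,385),interpolation=cv2.INTER_CUBIC)
b=cv2.resize(e["image"][205:330,300:430,::-1],(400,385),interpolation=cv2.INTER_CUBIC)
cv2.imwrite("pics/p9.png",np.hstack([a,b]))
E
```

```text
t 5.5 p [ 511.4 -227.2   42.5] jaw ang 86.48 down [-0.  0. -1.] F [-0.3 -0.2  0.4] w 0.12 j [-0.51  0.2   1.78  0.    1.17 -2.02]
units [-0.02 -0.02] spin -0.01
```

View pics/p9.png

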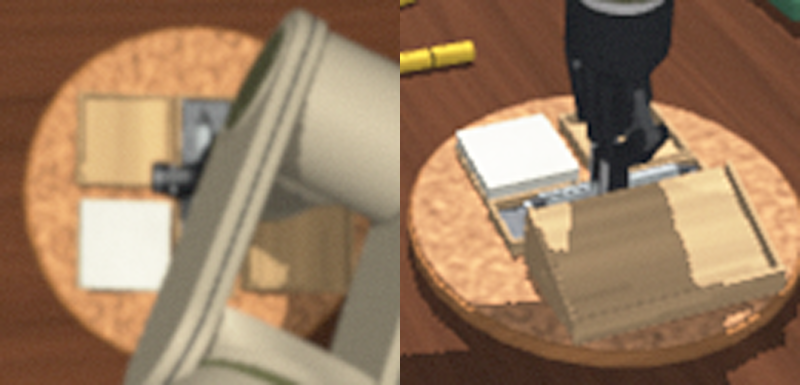

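The pen hangs over the felt: its front end is at (200,120) in the top view, and it is between the walls in the side view. I'll release it with a small opening, because the rack's high edge is close.

>>> send_rows:
  steps: [0,0,-0.02,0,0,0,0,0,0,0,0,0,0,0,0,0]
  jaw: -0.6

```text
t: 6.0
eef_pos: [511.2, -228.1, 41.6]
eef_rot: [0.707, 0.022, 0.707, -0.022]
wrist_force: [-0.6, 0.3, 0.1]
width: 0.198
```

>>> send_rows:
  steps: [0,0,0.2,0,0,0,0.6,0,0,0,1,0,0,0,1,0,0.15,0.9,0,0]

```text
t: 6.5
eef_pos: [522.6, -188.5, 191.6]
eef_rot: [0.712, 0.021, 0.702, -0.027]
wrist_force: [1.6, 0.1, 0.4]
width: 0.201
```

>>> send_rows:
  steps: [0.3,0.9,0,0,0.3,0.9,0,0,0.3,0.9,0,0,0.3,0.9,0,0,0,0,0,0]

```text
t: 7.0
eef_pos: [579.8, 2.6, 182.3]
eef_rot: [0.707, 0.021, 0.706, -0.02]
wrist_force: [0.3, -0.7, -0.9]
width: 0.202
```

```bash
python3 - <<'E'
from st import *
st(631.5,138.5,-16.7)
d=get("top");e=get("side")
a=cv2.resize(d["image"][145:270,400:530,::-1],(400,385),interpolation=cv2.INTER_CUBIC)
b=cv2.resize(e["image"][205:330,300:430,::-1],(400,385),interpolation=cv2.INTER_CUBIC)
cv2.imwrite("pics/p10.png",np.hstack([a,b]))
E
```

```text
t 7.0 p [579.8   2.6 182.3] jaw ang 86.72 down [ 0.002  0.002 -1.   ] F [ 0.3 -0.7 -0.9] w 0.202 j [-0.09  0.1   1.61  0.    1.43 -1.6 ]
units [1.03 2.72] spin 12.76
```

View pics/p10.png

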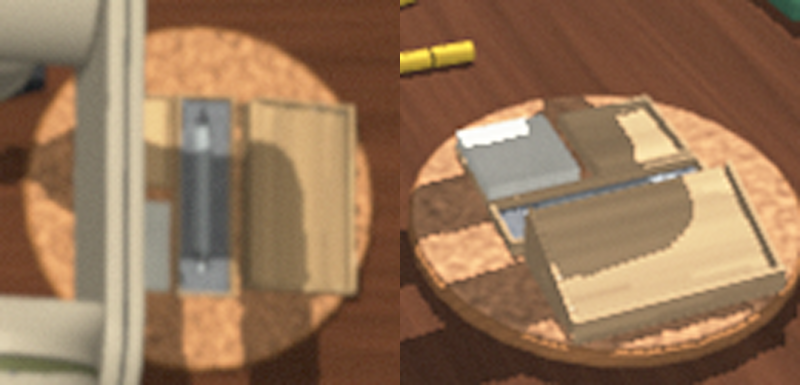

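The pen lies flat inside the tray (top view, (200,190)), and the turntable hasn't moved. Next is the clip. I'll spin negative, because joint 6 would come near its limit the other way.

>>> send_rows:
  steps: [0.2,0.54,0,-1,0.2,0.54,0,-1,0.2,0.54,0,-1,0.2,0.54,0,-1,0.2,0.54,0,-1]
  jaw: 0.3

```text
t: 7.6
eef_pos: [629.1, 131.1, 181.8]
eef_rot: [0.676, 0.206, 0.676, -0.207]
wrist_force: [0.3, -0.3, 0.5]
width: 0.65
```

>>> send_rows:
  steps: [0,0,0,-1,0,0,0,-1,0,0,0,-1,0,0,0,-1,0,0,0,-1]

```text
t: 8.1
eef_pos: [628.8, 130.1, 181.7]
eef_rot: [0.6, 0.374, 0.6, -0.375]
wrist_force: [-0.6, -0.7, 0.0]
width: 0.648
```

>>> send_rows:
  steps: [0,0,0,-1,0,0,0,-1,0,0,0,-1,0,0,0,-1,0,0,0,-1]

```text
t: 8.6
eef_pos: [628.8, 130.0, 181.8]
eef_rot: [-0.483, -0.517, -0.482, 0.517]
wrist_force: [-0.2, 0.2, 0.6]
width: 0.652
```

>>> send_rows:
  steps: [0,0,0,-1,0,0,0,-1,0,0,0,-0.24,0,0,0,0]

```text
t: 9.0
eef_pos: [628.8, 130.8, 181.6]
eef_rot: [-0.421, -0.568, -0.42, 0.568]
wrist_force: [0.1, 0.6, -0.2]
width: 0.652
```

```bash
python3 - <<'E'
from m import *
from st import *
import pickle
st(631.5,138.5,-16.7)
d=pickle.load(open("top0.pkl","rb"))
# soft-mask moments of the red body
h=cv2.cvtColor(d["image"],cv2.COLOR_RGB2LAB)[155:185,312:340,1].astype(float)
w=np.clip(h-150,0,None); print(w.max())
v,u=np.mgrid[155:185,312:340]
P=np.array([ray(d,a,b,12)[:2] for a,b in zip(u.ravel(),v.ravel())]);W=w.ravel()
c=(P*W[:,None]).sum(0)/W.sum();C=((P-c).T*W)@(P-c)/W.sum();l,V=np.linalg.eigh(C)
print(c,np.sqrt(12*l),np.degrees(np.arctan2(V[1,1],V[0,1])))
save(get("side"),"x.png",(300,140,400,240),6)
E
```

```text
t 9.0 p [628.8 130.8 181.6] jaw ang -17.02 down [ 0. -0. -1.] F [ 0.1  0.6 -0.2] w 0.652 j [ 0.13  0.27  1.42 -0.    1.45  0.42]
units [0.05 0.15] spin 0.05
34.0
[630.03335589 140.01558165] [14.32496658 35.82748577] 161.921941465814
```

>>> send_rows:
  steps: [0.05,0.15,-0.8,0,0,0,-0.9,0,0,0,-0.8,0,0,0,0,0,0,0,0,0]

```text
t: 9.55
eef_pos: [630.6, 139.3, 56.3]
eef_rot: [-0.42, -0.568, -0.421, 0.569]
wrist_force: [1.0, 0.3, 0.8]
width: 0.652
```

```bash
python3 - <<'E'
from st import *
st(631.2,139,-17.4)
save(get("side"),"p11.png",(300,140,400,240),6)
E
```

```text
t 9.55 p [630.6 139.3  56.3] jaw ang -16.96 down [-0.002 -0.    -1.   ] F [1.  0.3 0.8] w 0.652 j [ 0.14  0.39  1.51 -0.    1.24  0.43]
units [ 0.01 -0.01] spin -0.07
```

View pics/p11.png

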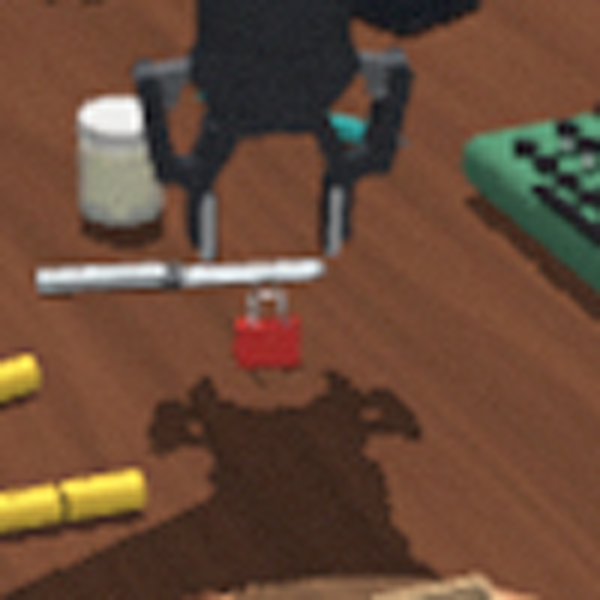

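The clip at (268,340) is centred between the fingers at (205,338). I'll descend and grip.

>>> send_rows:
  steps: [0.01,0,-0.5,-0.05,0,0,-0.3,0,0,0,-0.18,0,0,0,0,0]

```text
t: 10.0
eef_pos: [631.0, 139.4, 6.7]
eef_rot: [-0.419, -0.569, -0.419, 0.57]
wrist_force: [0.4, 0.0, -0.2]
width: 0.653
```

>>> send_rows:
  steps: [0,0,0,0,0,0,0,0,0,0,0,0,0,0,0,0,0,0,0,0]
  jaw: -1

```text
t: 10.5
eef_pos: [632.8, 139.7, 8.8]
eef_rot: [0.419, 0.57, 0.419, -0.569]
wrist_force: [-0.2, 0.5, 6.4]
width: 0.361
```

>>> send_rows:
  steps: [0,0,0.2,0,0,0,0.6,0,0,0,0.8,0,0,0,0,0]

```text
t: 10.9
eef_pos: [635.9, 140.2, 95.1]
eef_rot: [0.421, 0.573, 0.417, -0.566]
wrist_force: [2.2, -0.6, 0.7]
width: 0.359
```

```bash
python3 - <<'E'
from st import *
st(559.3,-164.8,-3.6)
save(get("side"),"p12.png",(300,140,400,240),6)
E
```

```text
t 10.9 p [635.9 140.2  95.1] jaw ang -17.32 down [ 0.011  0.001 -1.   ] F [ 2.2 -0.6  0.7] w 0.359 j [0.14 0.35 1.48 0.   1.29 0.44]
units [-1.53 -6.1 ] spin 2.29
```

View pics/p12.png

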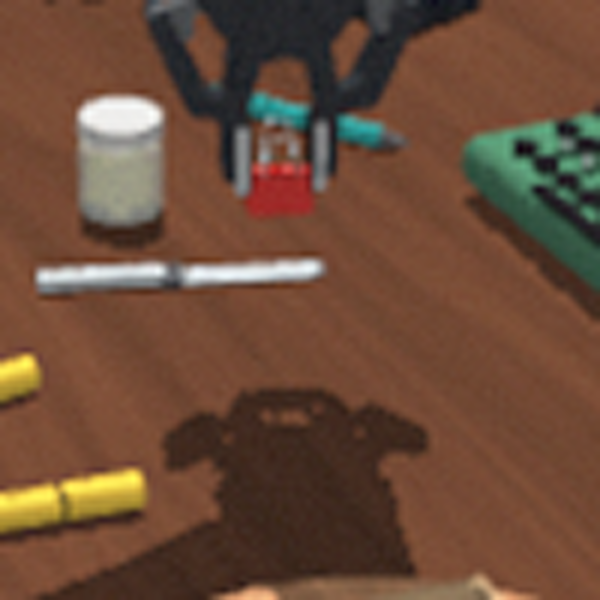

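The clip is held upright by its ends (width 0.36, about 31 mm). I'm carrying it to the dish.

>>> send_rows:
  steps: [-0.2,-0.87,0,0.5,-0.2,-0.87,0,0.5,-0.2,-0.87,0,0.5,-0.21,-0.87,0,0.5,-0.21,-0.87,0,0.28]

```text
t: 11.45
eef_pos: [579.2, -79.3, 86.4]
eef_rot: [-0.484, -0.515, -0.485, 0.515]
wrist_force: [1.9, -0.2, 0.8]
width: 0.359
```

>>> send_rows:
  steps: [-0.21,-0.87,0,0,-0.21,-0.87,0,0,0,0,0,0,0,0,0,0,0,0,0,0]

```text
t: 11.95
eef_pos: [559.3, -164.0, 86.7]
eef_rot: [-0.483, -0.516, -0.484, 0.516]
wrist_force: [-0.0, -1.0, -0.2]
width: 0.356
```

```bash
python3 - <<'E'
from st import *
st(559.3,-164.8,-3.6)
E
```

```text
t 11.95 p [ 559.3 -164.    86.7] jaw ang -3.63 down [-0.001  0.001 -1.   ] F [-0.  -1.  -0.2] w 0.356 j [-0.37  0.2   1.68  0.    1.26 -0.31]
units [-0.   -0.02] spin 0.0
```

>>> send_rows:
  steps: [0,-0.02,-0.5,0,0,0,-0.3,0,0,0,-0.06,0,0,0,0,0,0,0,0,0]

```text
t: 12.45
eef_pos: [560.2, -165.7, 45.0]
eef_rot: [0.484, 0.516, 0.484, -0.515]
wrist_force: [-0.2, -0.2, 0.5]
width: 0.357
```

>>> send_rows:
  steps: [0,0,-0.04,0,0,0,-0.03,0,0,0,0,0]

```text
t: 12.75
eef_pos: [559.7, -166.0, 41.0]
eef_rot: [0.484, 0.516, 0.484, -0.516]
wrist_force: [-0.8, -0.1, 0.4]
width: 0.354
```

>>> send_rows:
  steps: [0,0,-0.03,0,0,0,0,0]

```text
t: 12.95
eef_pos: [560.0, -166.2, 39.8]
eef_rot: [0.484, 0.516, 0.484, -0.516]
wrist_force: [-1.2, -0.1, 2.5]
width: 0.354
```

```bash
python3 - <<'E'
from st import *
st()
save(get("side"),"p13.png",(315,200,415,300),6)
E
```

```text
t 12.95 p [ 560.  -166.2   39.8] jaw ang -3.65 down [ 0.001 -0.    -1.   ] F [-1.2 -0.1  2.5] w 0.354 j [-0.38  0.26  1.71 -0.    1.17 -0.31]
```

View pics/p13.png

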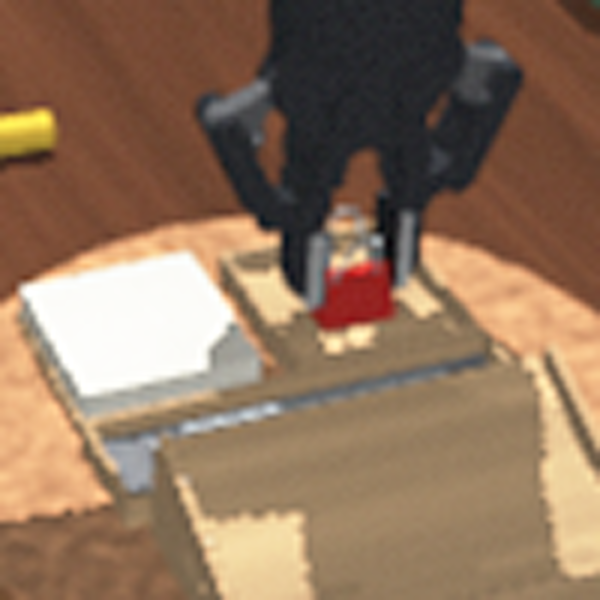

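The clip stands in the dish with contact felt (2.5 N at TCP z 39.8, as predicted). Releasing.

>>> send_rows:
  steps: [0,0,0,0,0,0,0,0,0,0,0,0]
  jaw: 0

```text
t: 13.3
eef_pos: [559.4, -165.9, 39.1]
eef_rot: [-0.484, -0.516, -0.484, 0.516]
wrist_force: [-0.5, -0.3, -0.7]
width: 0.499
```

>>> send_rows:
  steps: [0,0,0.3,0,0,0,0.8,0,0,0,1,0,0,0,0.7,0,-0.3,0.8,0,0]

```text
t: 13.8
eef_pos: [549.4, -130.1, 188.5]
eef_rot: [0.488, 0.519, 0.478, -0.514]
wrist_force: [0.7, 1.5, 0.2]
width: 0.497
```

>>> send_rows:
  steps: [-0.4,0.8,0,1,-0.4,0.8,0,1,-0.4,0.8,0,1,-0.4,0.8,0,1,0,0,0,1]

```text
t: 14.3
eef_pos: [462.7, 38.1, 180.4]
eef_rot: [0.602, 0.371, 0.603, -0.37]
wrist_force: [0.6, -0.5, -0.0]
width: 0.504
```

```bash
python3 - <<'E'
from m import *
from st import *
st(454.9,44.3,84)
for nm,box in(("top",(250,120,530,280)),("side",(240,160,440,330))):
    dd=get(nm);M=masks(dd)
    for k,z in(("yel",8.5),("red",41),("gry",36.5)):
        for b in blobs(M[k],8):
            x,y,w,h=cv2.boundingRect(b)
            if box[0]<x<box[2] and box[1]<y<box[3]: print(nm,k,(x,y,w,h),wrect(dd,b,z))
    save(dd,"f_%s.png"%nm,(290,130,540,330),3)
E
```

```text
t 14.3 p [462.7  38.1 180.4] jaw ang 26.84 down [ 0.     0.002 -1.   ] F [ 0.6 -0.5 -0. ] w 0.504 j [-0.03 -0.22  1.92  0.    1.44 -0.5 ]
units [-0.16  0.12] spin 9.53
top yel (359, 236, 7, 20) (array([419.4,  46.8]), 51.0, 16.1, -2.1)
top yel (286, 217, 13, 32) (array([460. , 234.8]), 86.2, 26.3, 5.9)
top yel (317, 214, 15, 45) (array([448.3, 147.6]), 123.0, 18.2, 10.6)
top red (439, 185, 6, 11) (array([ 558.7, -166.8]), 26.9, 13.1, -3.1)
top gry (253, 233, 12, 16) (array([439.4, 322.3]), 39.5, 27.1, 10.6)
top gry (342, 178, 114, 222) (array([310. , -44.8]), 571.5, 295.5, -2.2)
top gry (458, 177, 17, 64) (array([ 508.4, -229.2]), 167.6, 41.9, -3.6)
top gry (282, 146, 21, 56) (array([617.1, 228.2]), 155.6, 19.7, -17.0)
side red (366, 244, 14, 11) (array([ 559.8, -172.3]), 40.5, 32.9, -1.8)
side gry (332, 259, 65, 24) (array([ 508.6, -219.6]), 166.1, 35.5, 6.5)
side gry (318, 242, 41, 28) (array([ 471.8, -153.8]), 91.0, 82.6, 86.0)
side gry (371, 234, 8, 9) (array([ 588.9, -127.8]), 35.8, 14.9, 70.5)
side gry (306, 183, 48, 6) (array([599.8, 176. ]), 148.1, 29.0, -18.7)
side gry (261, 178, 13, 9) (array([427.6, 271.8]), 44.5, 44.2, 9.6)
side gry (295, 161, 8, 13) (array([557. , 333.5]), 90.9, 23.0, 68.7)
```

The clip stands at (559,-167), inside the dish, and the turntable is still at -3.6°. Next is the nearer highlighter, at (455,44).

>>> send_rows:
  steps: [-0.16,0.12,0,1,0,0,0,1,0,0,0,1,0,0,0,1,0,0,0,1]

```text
t: 14.9
eef_pos: [457.2, 39.1, 180.1]
eef_rot: [0.677, 0.205, 0.677, -0.205]
wrist_force: [-0.2, -0.5, -0.1]
width: 0.493
```

>>> send_rows:
  steps: [0,0,-0.3,1,0,0,-0.5,1,0,0,-0.5,1,0,0,-0.5,1,0,0,-0.5,0.53]

```text
t: 15.4
eef_pos: [457.4, 39.1, 64.2]
eef_rot: [0.706, 0.04, 0.706, -0.04]
wrist_force: [-0.4, 0.1, -0.2]
width: 0.498
```

>>> send_rows:
  steps: [0,0,0,0,0,0,0,0]

```text
t: 15.6
eef_pos: [456.8, 39.4, 64.9]
eef_rot: [0.706, 0.041, 0.706, -0.042]
wrist_force: [-0.2, 0.1, 0.6]
width: 0.5
```

```bash
python3 - <<'E'
from st import *
st(454.9,44.3,84)
E
```

```text
t 15.6 p [456.8  39.4  64.9] jaw ang 83.27 down [-0.001 -0.    -1.   ] F [-0.2  0.1  0.6] w 0.5 j [-0.03 -0.11  2.04 -0.    1.21 -1.48]
units [-0.04  0.1 ] spin 0.12
```

>>> send_rows:
  steps: [-0.04,0.1,-0.5,0.12,0,0,-0.5,0,0,0,-0.21,0,0,0,0,0,0,0,0,0]

```text
t: 16.1
eef_pos: [455.8, 44.9, 5.3]
eef_rot: [0.707, 0.036, 0.706, -0.036]
wrist_force: [0.1, -0.0, 0.7]
width: 0.496
```

>>> send_rows:
  steps: [0,0,0,0,0,0,0,0,0,0,0,0,0,0,0,0]
  jaw: -1

```text
t: 16.5
eef_pos: [455.9, 45.0, 5.4]
eef_rot: [0.707, 0.035, 0.705, -0.035]
wrist_force: [-2.2, 0.0, 6.0]
width: 0.177
```

>>> send_rows:
  steps: [0,0,0.3,0,0,0,0.7,0,0,0,0.8,0,0,0,0,0,0,0,0,0]

```text
t: 17.0
eef_pos: [456.1, 45.1, 95.6]
eef_rot: [0.708, 0.036, 0.705, -0.035]
wrist_force: [-0.1, -0.4, -0.9]
width: 0.173
```

```bash
python3 - <<'E'
from m import *
from st import *
st(502.6,-320,86.4)
e=get("side")
for b in blobs(masks(e)["yel"],8): print(cv2.boundingRect(b))
save(e,"p14.png",(240,130,390,250),5)
E
```

```text
t 17.0 p [456.1  45.1  95.6] jaw ang 84.25 down [ 0.004 -0.    -1.   ] F [-0.1 -0.4 -0.9] w 0.173 j [-0.01 -0.15  2.02 -0.    1.27 -1.48]
units [ 0.93 -7.3 ] spin 0.36
```

View pics/p14.png

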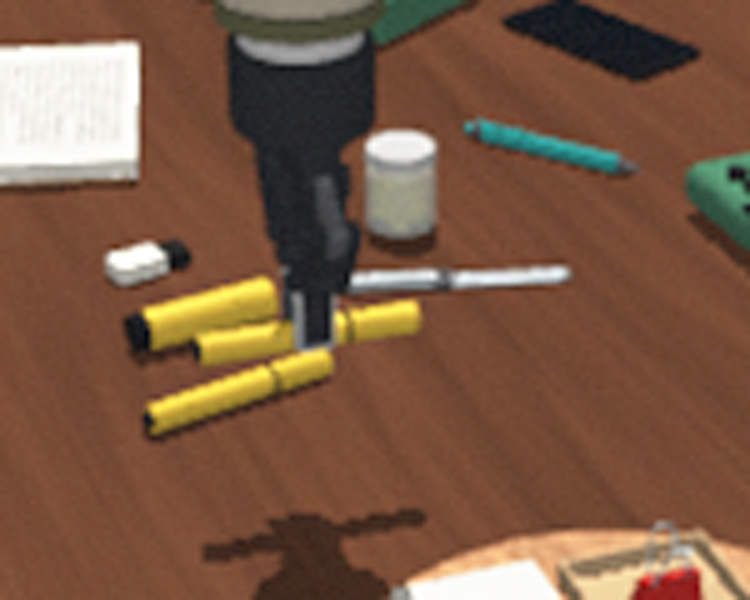

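The highlighter is held level. I'll refine the rack pose from the side picture (lip and high edge) and compare it with the top view.

```bash
python3 - <<'E'
from h import *
import pickle
e=pickle.load(open("side0.pkl","rb"));d=pickle.load(open("top0.pkl","rb"))
f=lambda x,y,z:np.round(ray(e,295+x/5.517-.4,225+y/5.517-.4,z),1)
print("lip top outer",f(340,470,49),f(718,376,49),"bottom",f(338,498,28),f(720,402,28))
for z in(70,80):print("high",z,f(258,263,z),f(612,187,z))
g=lambda x,y,z:np.round(ray(d,400+x*130/600-.4,145+y*125/577-.4,z),1)
print("top: lip",g(532,157,49),g(537,440,49)); 
for z in(70,80):print(z,g(374,149,z),g(372,438,z))
E
```

```text
lip top outer [ 421.4 -348.8   49. ] [ 578.1 -361.2   49. ] bottom [ 424.7 -342.5   28. ] [ 585.9 -355.3   28. ]
high 70 [ 433.4 -253.2   70. ] [ 588.3 -267.1   70. ]
high 80 [ 428. -264.   80.] [ 580.4 -277.7   80. ]
top: lip [ 581.6 -357.9   49. ] [ 421.1 -349.2   49. ]
70 [ 585.7 -263.1   70. ] [ 424.  -251.7   70. ]
80 [ 584.1 -260.2   80. ] [ 423.6 -248.9   80. ]
```

The two views agree: the rack centre is about (503,-306) and the lip's outer face is at y ≈ -354. I'm carrying the highlighter there.

>>> send_rows:
  steps: [0,0,0.4,0.38,0.11,-0.9,0,0,0.12,-0.92,0,0,0.12,-0.92,0,0,0.12,-0.92,0,0]

```text
t: 17.55
eef_pos: [477.0, -139.2, 112.1]
eef_rot: [0.706, 0.022, 0.708, -0.021]
wrist_force: [1.0, 0.3, -1.2]
width: 0.177
```

>>> send_rows:
  steps: [0.12,-0.92,0,0,0.12,-0.92,0,0,0.12,-0.92,0,0,0.11,-0.91,0,0,0,0,0,0]

```text
t: 18.05
eef_pos: [500.2, -326.1, 111.4]
eef_rot: [0.706, 0.023, 0.708, -0.023]
wrist_force: [-0.2, -0.2, -0.2]
width: 0.176
```

>>> send_rows:
  steps: [0,0,-0.3,0,0,0,0,0,0,0,0,0]

```text
t: 18.35
eef_pos: [500.6, -319.3, 96.8]
eef_rot: [0.706, 0.022, 0.708, -0.02]
wrist_force: [0.1, 0.7, 0.2]
width: 0.177
```

```bash
python3 - <<'E'
from st import *
st(502.5,-321.5,86.4)
E
```

```text
t 18.35 p [ 500.6 -319.3   96.8] jaw ang 86.61 down [-0.003  0.002 -1.   ] F [0.1 0.7 0.2] w 0.177 j [-0.65  0.22  1.64  0.    1.29 -2.17]
units [ 0.04 -0.04] spin -0.04
```

Lowering from 97 to about 60.

>>> send_rows:
  steps: [0.04,-0.04,-0.4,0,0,0,-0.25,0,0,0,-0.05,0,0,0,0,0,0,0,0,0]

```text
t: 18.85
eef_pos: [504.0, -323.4, 64.5]
eef_rot: [0.707, 0.021, 0.707, -0.021]
wrist_force: [0.5, 0.2, 0.7]
width: 0.178
```

```bash
python3 - <<'E'
from st import *
st(502.5,-321.5,86.4)
save(get("side"),"p15.png",(290,190,440,310),5)
E
```

```text
t 18.85 p [ 504.  -323.4   64.5] jaw ang 86.56 down [ 0.001 -0.    -1.   ] F [0.5 0.2 0.7] w 0.178 j [-0.66  0.26  1.65 -0.    1.23 -2.17]
units [-0.03  0.04] spin -0.03
```

View pics/p15.png

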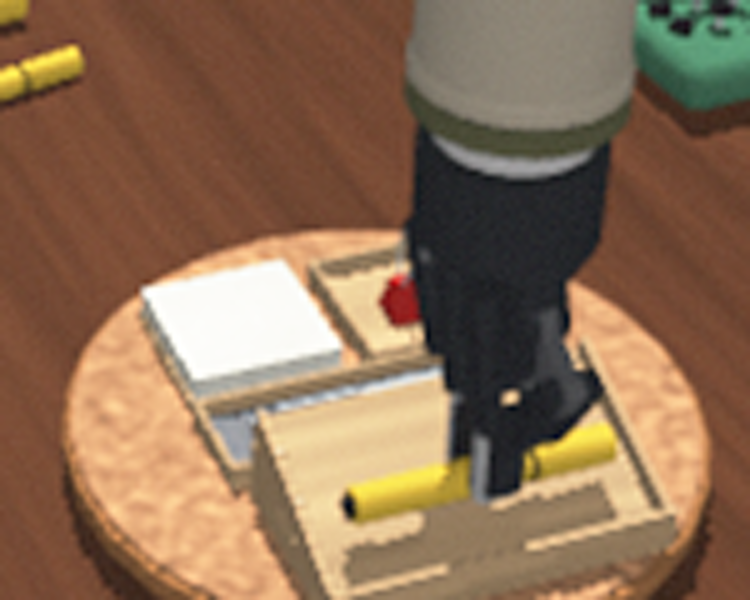

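The tube lies between the cheeks, a little nearer the right one: left end (345,505), right end (615,440). I'll shift it 4 mm in -x, lower 4 mm and release.

>>> send_rows:
  steps: [-0.1,0.04,-0.08,0,0,0,0,0,0,0,0,0]

```text
t: 19.2
eef_pos: [498.4, -321.4, 59.8]
eef_rot: [0.707, 0.021, 0.707, -0.021]
wrist_force: [0.2, -0.0, 0.3]
width: 0.174
```

>>> send_rows:
  steps: [0,0,0,0,0,0,0,0,0,0,0,0]
  jaw: -0.44

```text
t: 19.5
eef_pos: [498.8, -321.6, 60.0]
eef_rot: [0.707, 0.021, 0.707, -0.021]
wrist_force: [-0.5, 0.1, 1.2]
width: 0.281
```

>>> send_rows:
  steps: [0,0,0.3,0,0,0,0.7,0,0,0,1,0,-0.1,0.8,0.2,0,-0.1,0.9,0,0]

```text
t: 20.0
eef_pos: [490.7, -238.0, 175.2]
eef_rot: [0.709, 0.021, 0.704, -0.024]
wrist_force: [1.1, 0.7, -0.5]
width: 0.282
```

>>> send_rows:
  steps: [-0.1,0.95,0,0.5,-0.1,0.95,0,0.5,-0.1,0.95,0,0.5,-0.1,0.95,0,0.5,-0.1,0.95,0,0.5]

```text
t: 20.5
eef_pos: [463.5, 2.8, 171.3]
eef_rot: [0.704, -0.072, 0.703, 0.072]
wrist_force: [1.1, -0.2, -0.4]
width: 0.283
```

```bash
python3 - <<'E'
from m import *
from st import *
st(448.8,147.6,100.8)
for nm,box in(("top",(250,120,530,280)),("side",(240,160,440,330))):
    dd=get(nm);M=masks(dd)
    for k,z in(("yel",8.5),("red",41),("gry",36.5)):
        for b in blobs(M[k],8):
            x,y,w,h=cv2.boundingRect(b)
            if box[0]<x<box[2] and box[1]<y<box[3]:
                if k=="yel" and x>400 or (nm=="side" and y>225): z=49
                print(nm,k,(x,y,w,h),z,wrect(dd,b,z))
    save(dd,"g_%s.png"%nm,(290,130,540,330),3)
E
```

```text
t 20.5 p [463.5   2.8 171.3] jaw ang 101.64 down [ 0.002 -0.    -1.   ] F [ 1.1 -0.2 -0.4] w 0.283 j [-0.1  -0.21  1.93  0.    1.42 -1.88]
units [-0.29  2.9 ] spin -0.14
top yel (286, 217, 13, 33) 8.5 (array([459.6, 234.7]), 87.1, 26.2, 5.9)
top yel (317, 213, 15, 46) 8.5 (array([449.1, 147.5]), 124.5, 18.8, 11.0)
top yel (511, 190, 2, 16) 49 (array([ 532. , -345.7]), 39.7, 2.6, -4.1)
top yel (508, 189, 5, 45) 49 (array([ 496.9, -339.3]), 115.4, 10.3, -4.0)
top gry (253, 233, 12, 16) 36.5 (array([439.8, 322.4]), 39.8, 27.1, 10.5)
top gry (458, 177, 17, 63) 36.5 (array([ 509.6, -229.3]), 165.4, 41.9, -3.6)
top gry (342, 176, 114, 224) 36.5 (array([304.1, -48.1]), 588.1, 255.2, -8.1)
top gry (282, 146, 21, 56) 36.5 (array([617.7, 228. ]), 155.6, 19.7, -16.7)
side red (366, 244, 14, 11) 49 (array([ 554.2, -182.4]), 40.8, 32.5, 1.4)
side gry (332, 259, 65, 24) 49 (array([ 500.8, -233.1]), 163.1, 33.8, 6.1)
side gry (318, 242, 41, 28) 49 (array([ 464.6, -168.7]), 89.3, 81.1, 86.7)
side gry (371, 234, 8, 9) 49 (array([ 579.7, -143. ]), 35.3, 14.1, 72.0)
side gry (306, 183, 48, 6) 49 (array([589.4, 152.5]), 144.7, 26.3, -20.5)
side gry (261, 178, 13, 9) 49 (array([421.2, 249.1]), 43.7, 43.4, 9.6)
side gry (308, 168, 8, 14) 49 (array([566.7, 243.5]), 90.5, 21.8, 68.0)
```

The first highlighter lies against the stop at (497,-340), as expected. Now the second.

>>> send_rows:
  steps: [-0.09,0.95,0,-0.1,-0.1,0.95,0,0,-0.1,0.95,0,0,0,0,0,0,0,0,0,0]
  jaw: 0

```text
t: 21.1
eef_pos: [449.3, 144.3, 170.8]
eef_rot: [0.704, -0.068, 0.703, 0.068]
wrist_force: [0.5, -0.1, -0.4]
width: 0.499
```

>>> send_rows:
  steps: [0,0,-0.8,0,0,0,-0.8,0,0,0,-0.6,0,0,0,0,0,0,0,0,0]

```text
t: 21.6
eef_pos: [449.5, 142.3, 60.5]
eef_rot: [0.704, -0.067, 0.704, 0.067]
wrist_force: [0.3, -0.7, 0.4]
width: 0.503
```

```bash
python3 - <<'E'
from st import *
st(449.1,147.5,101)
E
```

```text
t 21.6 p [449.5 142.3  60.5] jaw ang 100.83 down [-0.001 -0.    -1.   ] F [ 0.3 -0.7  0.4] w 0.503 j [ 0.2  -0.06  2.01 -0.    1.19 -1.56]
units [-0.01  0.1 ] spin 0.03
```

>>> send_rows:
  steps: [0,0.1,-0.5,0,0,0,-0.4,0,0,0,-0.21,0,0,0,0,0,0,0,0,0]

```text
t: 22.1
eef_pos: [450.4, 148.6, 5.9]
eef_rot: [0.705, -0.067, 0.703, 0.067]
wrist_force: [0.2, 0.8, 0.1]
width: 0.496
```

>>> send_rows:
  steps: [0,0,0,0,0,0,0,0,0,0,0,0,0,0,0,0]
  jaw: -1

```text
t: 22.5
eef_pos: [450.3, 148.7, 5.8]
eef_rot: [0.705, -0.067, 0.703, 0.067]
wrist_force: [-1.1, -0.3, 5.5]
width: 0.176
```

>>> send_rows:
  steps: [0,0,0.3,0,0,0,0.9,0,0,0,1,0,0,0,0,0,0,0,0,0]

```text
t: 23.0
eef_pos: [450.9, 148.9, 116.9]
eef_rot: [0.706, -0.067, 0.702, 0.068]
wrist_force: [-1.5, 0.3, 0.1]
width: 0.178
```

```bash
python3 - <<'E'
from m import *
from st import *
st(499,-300,86.4)
e=get("side")
for b in blobs(masks(e)["yel"],8): print(cv2.boundingRect(b))
E
```

```text
t 23.0 p [450.9 148.9 116.9] jaw ang 100.94 down [ 0.005  0.001 -1.   ] F [-1.5  0.3  0.1] w 0.178 j [ 0.21 -0.13  1.96 -0.    1.3  -1.55]
units [ 0.96 -8.98] spin -2.42
```

>>> send_rows:
  steps: [0.09,-0.9,0,-0.5,0.09,-0.92,0,-0.5,0.09,-0.92,0,-0.5,0.1,-0.92,0,-0.5,0.1,-0.92,0,-0.43]

```text
t: 23.55
eef_pos: [471.2, -81.8, 112.6]
eef_rot: [0.706, 0.023, 0.708, -0.023]
wrist_force: [0.5, 0.5, -0.5]
width: 0.178
```

>>> send_rows:
  steps: [0.1,-0.92,0,0,0.1,-0.92,0,0,0.1,-0.92,0,0,0.1,-0.92,0,0,0.1,-0.91,0,0]

```text
t: 24.05
eef_pos: [496.3, -311.1, 112.1]
eef_rot: [0.706, 0.023, 0.708, -0.022]
wrist_force: [0.3, 0.4, -0.4]
width: 0.179
```

>>> send_rows:
  steps: [0,0,-0.3,0,0,0,0,0,0,0,0,0]

```text
t: 24.35
eef_pos: [496.3, -308.2, 97.2]
eef_rot: [0.705, 0.023, 0.708, -0.021]
wrist_force: [0.5, -0.3, 0.3]
width: 0.179
```

```bash
python3 - <<'E'
from st import *
st(499,-309.5,86.4)
E
```

```text
t 24.35 p [ 496.3 -308.2   97.2] jaw ang 86.37 down [-0.004  0.003 -1.   ] F [ 0.5 -0.3  0.3] w 0.179 j [-0.64  0.19  1.67  0.    1.28 -2.15]
units [ 0.05 -0.03] spin 0.0
```

>>> send_rows:
  steps: [0,-0.03,-0.4,0,0,0,-0.24,0,0,0,0,0,0,0,0,0,0,0,0,0]

```text
t: 24.85
eef_pos: [498.2, -311.4, 68.3]
eef_rot: [0.707, 0.022, 0.706, -0.023]
wrist_force: [0.2, -0.6, -0.4]
width: 0.173
```

```bash
python3 - <<'E'
from st import *
st(499,-309.5,86.4)
E
```

```text
t 24.85 p [ 498.2 -311.4   68.3] jaw ang 86.39 down [ 0.001 -0.001 -1.   ] F [ 0.2 -0.6 -0.4] w 0.173 j [-0.65  0.23  1.68  0.    1.23 -2.15]
units [0.02 0.04] spin 0.0
```

>>> send_rows:
  steps: [0,0.03,-0.06,0,0,0,0,0,0,0,0,0]

```text
t: 25.15
eef_pos: [497.7, -309.9, 64.5]
eef_rot: [0.707, 0.022, 0.707, -0.022]
wrist_force: [0.4, -1.0, -0.3]
width: 0.179
```

>>> send_rows:
  steps: [0,0,0,0,0,0,0,0,0,0,0,0]
  jaw: -0.44

```text
t: 25.45
eef_pos: [497.7, -310.1, 64.5]
eef_rot: [0.707, 0.022, 0.707, -0.023]
wrist_force: [-0.5, 0.2, 0.5]
width: 0.281
```

>>> send_rows:
  steps: [0,0,0.3,0,0,0,0.7,0,0,0,1,0,-0.1,0.8,0.2,0,-0.1,0.9,0,0]

```text
t: 25.95
eef_pos: [489.6, -226.4, 179.6]
eef_rot: [0.709, 0.022, 0.704, -0.025]
wrist_force: [1.2, -0.2, -0.2]
width: 0.279
```

>>> send_rows:
  steps: [-0.1,0.95,0,0.5,-0.1,0.95,0,0.5,-0.1,0.95,0,0.5,-0.1,0.95,0,0.5,0,0,0,0]

```text
t: 26.45
eef_pos: [467.2, -30.0, 175.6]
eef_rot: [0.706, -0.053, 0.705, 0.055]
wrist_force: [0.2, -1.2, -0.3]
width: 0.282
```

```bash
python3 - <<'E'
from m import *
from st import *
st()
P=[]
for nm,box in(("top",(250,120,530,280)),("side",(240,160,440,330))):
    dd=get(nm);M=masks(dd)
    for k,z in(("yel",8.5),("red",41),("gry",36.5)):
        for b in blobs(M[k],8):
            x,y,w,h=cv2.boundingRect(b)
            if box[0]<x<box[2] and box[1]<y<box[3]:
                if k=="yel" and x>400: z=52
                print(nm,k,(x,y,w,h),z,wrect(dd,b,z))
    c=dd["image"][145:270,400:530] if nm=="top" else dd["image"][205:330,300:430]
    P.append(cv2.resize(c[:,:,::-1],(400,385),interpolation=cv2.INTER_CUBIC))
cv2.imwrite("pics/p16.png",np.hstack(P))
E
```

```text
t 26.45 p [467.2 -30.  175.6] jaw ang 98.76 down [ 0.001  0.002 -1.   ] F [ 0.2 -1.2 -0.3] w 0.282 j [-0.18 -0.2   1.92  0.    1.43 -1.9 ]
top yel (286, 217, 13, 33) 8.5 (array([459.7, 234.8]), 87.5, 26.3, 5.9)
top yel (503, 189, 10, 46) 52 (array([ 495.5, -331.8]), 118.3, 23.3, -4.0)
top gry (253, 233, 12, 16) 36.5 (array([439.4, 322.3]), 39.5, 27.1, 10.6)
top gry (342, 170, 133, 230) 36.5 (array([307.7, -78.3]), 624.7, 279.9, -12.4)
top gry (282, 146, 21, 56) 36.5 (array([617.8, 228. ]), 155.6, 19.7, -17.0)
side red (366, 244, 14, 11) 41 (array([ 559.9, -173.1]), 41.3, 32.9, 1.4)
side gry (332, 259, 65, 24) 36.5 (array([ 508.8, -219.6]), 166.2, 33.4, 5.7)
side gry (318, 242, 41, 28) 36.5 (array([ 471.7, -154.3]), 91.7, 82.6, 86.4)
side gry (371, 234, 8, 9) 36.5 (array([ 588.9, -127.8]), 35.8, 14.9, 70.5)
side gry (261, 178, 13, 9) 36.5 (array([427.6, 271.8]), 44.5, 44.2, 9.6)
side gry (306, 173, 48, 16) 36.5 (array([606.5, 183.7]), 136.8, 106.1, -43.7)
```

View pics/p16.png

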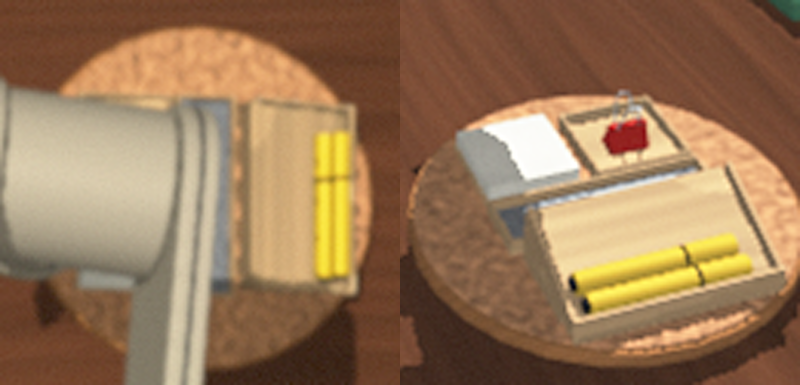

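Both highlighters lie against the stop, one behind the other (side view, (650,265) and (665,285)), with the clip in the dish at (628,135). I'll clear the arm and check numerically that the clip is upright and the pen and turntable haven't shifted.

>>> send_rows:
  steps: [0,0.9,0.4,0,0,0.9,0.4,0,0,0.9,0,0,0,0.9,0,0,0,0.9,0,0]

```text
t: 27.05
eef_pos: [468.6, 190.4, 215.4]
eef_rot: [0.706, -0.051, 0.705, 0.05]
wrist_force: [0.2, -0.8, -0.2]
width: 0.28
```

>>> send_rows:
  steps: [0,0,0,0,0,0,0,0,0,0,0,0,0,0,0,0,0,0,0,0]

```text
t: 27.55
eef_pos: [468.0, 188.7, 214.4]
eef_rot: [0.705, -0.051, 0.705, 0.051]
wrist_force: [-0.6, 0.3, 0.6]
width: 0.278
```

```bash
python3 - <<'E'
from m import *
from st import *
st()
e=get("side");d=get("top")
c=np.array([559,-167,31.]);a=np.radians(-3.6);u=np.array([np.cos(a),np.sin(a),0]);v=np.array([-u[1],u[0],0])
pts=[c+s*16*u+q*10*v for s in(-1,1) for q in(-1,1)]+[c+s*16*u+[0,0,20] for s in(-1,1)]
for nm,dd in(("side",e),("top",d)):
    U=np.array([proj(dd,p) for p in pts]);print(nm,"expect",np.round(U.min(0),1),np.round(U.max(0),1))
    for b in blobs(masks(dd)["red"],8):
        x,y,w,h=cv2.boundingRect(b)
        if x>340:print(" red",(x,y),(x+w,y+h))
print("handles top",np.round(proj(e,c+[0,0,43]),1))
# bright column profile above the red body
g=cv2.cvtColor(e["image"],cv2.COLOR_RGB2HSV)[228:250,364:384]
print("low-sat rows",[(228+i,int(((r[:,1]<90)&(r[:,2]>100)).sum())) for i,r in enumerate(g)])
for k,z in(("yel",52),("gry",36.5)):
    for b in blobs(masks(d)[k],8):
        x,y,w,h=cv2.boundingRect(b)
        if x>415 and 140<y<280 and x<520: print(k,(x,y,w,h),wrect(d,b,z))
# pen pixels in the tray: bright against felt
G=cv2.cvtColor(d["image"],cv2.COLOR_RGB2GRAY)[175:245,455:480];S=cv2.cvtColor(d["image"],cv2.COLOR_RGB2HSV)[175:245,455:480,1]
m=((G>150)&(S<60)).astype(np.uint8);ys,xs=np.nonzero(m);print("pen px",len(xs))
if len(xs)>5:
    W=np.array([ray(d,x+455,y+175,36.5)[:2] for x,y in zip(xs,ys)],np.float32);print(cv2.minAreaRect(W))
E
```

```text
t 27.55 p [468.  188.7 214.4] jaw ang 98.22 down [ 0. -0. -1.] F [-0.6  0.3  0.6] w 0.278 j [ 0.28 -0.12  1.77 -0.    1.49 -1.43]
side expect [364.2 243.1] [379.5 254.7]
 red (366, 244) (380, 255)
top expect [437.  183.3] [444.6 196.5]
 red (439, 185) (445, 196)
handles top [372.8 236.7]
low-sat rows [(228, 0), (229, 0), (230, 0), (231, 0), (232, 0), (233, 0), (234, 3), (235, 5), (236, 3), (237, 2), (238, 5), (239, 8), (240, 11), (241, 8), (242, 10), (243, 7), (244, 7), (245, 5), (246, 4), (247, 4), (248, 5), (249, 3)]
yel (503, 189, 10, 46) (array([ 495.6, -331.8]), 118.6, 23.3, -4.0)
gry (425, 210, 31, 30) (array([ 468.7, -158.9]), 78.3, 76.5, 86.7)
gry (458, 177, 17, 63) (array([ 509.6, -229.3]), 165.4, 41.9, -3.6)
pen px 258
((497.8165283203125, -215.8219451904297), (38.43501663208008, 140.7223358154297), 89.75120544433594)
```

```bash
python3 -c "
from cell import env
print(env.close_job())"
```

```text
the job is handed in; nothing more can be done
None
```

The job is done and handed in at about 28 s of robot time, in the order asked. The pen went into the long tray, the clip into the square dish, and both highlighters onto the sloped rack.

- **Pen:** right after release, the top view showed it flat in the tray. My last numeric check of it was unusable because the mask picked up neighbouring pixels, so I have no measured final pose. The side view showed no disturbance.
- **Clip:** it stands upright. Its red outline in both views and the tops of its handles agree with a standing clip to within about 3 px.
- **Highlighters:** the side view shows both against the front stop, one behind the other. They fill the 23 mm nearest the stop, about 4 mm nearer one cheek than centred.
- **Turntable:** it did not turn. The tray stayed at -3.6° from before the first move to the end.
- **Left alone:** the glue stick measured at its starting position. The letter opener read the same before and after the highlighter moves. I never went near the clipped pages or the turquoise pens, but I did not re-measure them.
- **Forces:** every reading stayed under about 7 N.

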